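Turn over a heat-spreader plate on the turning ramp

ROBOT

A 6-joint arm with a two-finger parallel gripper is mounted at the origin on the work surface. World frame = base frame: x ahead of the robot, y to its left, z up, the work surface at z = 0. Lengths are in m, angles in degrees, forces in N, time in s.
With the tool pointing down it reaches from about 0.275 to 1 m from the base axis. Payload 8.4 kg.
Tool frame: the origin (TCP) lies at the very end of the fingers, on their centre line; the grasp point (between the pads) lies 19 mm behind it; z points along the fingers, y is the direction in which the jaws open and shut (so a half turn about z gives the same grasp; the last joint's range is limited). The gripper opens to 85 mm and grips with 20 to 120 N. Pads are 22 mm wide; open, the fingers measure 114 mm over their backs; the gripper's body (76 mm by 85 mm) begins 54 mm behind the grasp point. The pads swing forward as they close: fully open they stand 13 mm farther back than shut.
Start: joints at [69.248, 20.225, 93.587, -0, 66.188, -0.138], TCP at [0.22, 0.585, 0.231] pointing down, gripper open.
Joint ranges: [-150.9, 150.9], [-52.94, 120.26], [3.33, 152.33], [-74.26, 254.26], [0, 154.13], [-172.89, 172.89]. Speed limits (degrees/s): [127.2, 127.2, 159.86, 180, 180, 180].

INTERFACE

Orientations are given as [roll, pitch, yaw] about the fixed x, y, z axes, in that order (R = Rz(yaw) Ry(pitch) Rx(roll)).
In Python, from workcell import env, imaging, finish_job gives the robot as it stands. The module is installed in compiled form; this text tells all that it offers.
- The arm moves only by the tool arm_command, never from a script. Its argument "motion" is a list that holds one entry, the list of rows, each a list of 4 numbers: the shift along the tool's x, y, z normalised to -1 to 1, where 1 is 300 mm, then the turn about the tool's z normalised to -1 to 1, where 1 is pi/2 rad. In form: [[[x, y, z, roll], ...]]. A call has 1 to 12 rows; each row is the pose to reach, as a shift and turn from the pose commanded when the call began, along the tool's axes at that moment; what a row does not reach only later rows make up. A row lasts 1/8 s, in which the tool goes at most 62.5 mm and 10.7 degrees, less where a joint would pass 70% of its speed; a pose out of reach is approached as far as the arm can. A call with a number of a shift or a turn outside -1 to 1 is refused whole. A call with a gripper value outside its range is refused whole. "grip" is the opening, from 0 (shut) to 1 (fully open), set as the call begins (left out, the last holds). The fingers move at their own pace and stop on an object; the grip force is fixed at half the most. Time passes only in rows, so rows that repeat a pose let the fingers close. It gives the time, the measured TCP pose, the force and the opening at its end, in the units of the state.
- env.observe(): the state, without advancing time (a new reading comes with each control period).
- imaging.grab_frame(name): name is "side" or "top"; returns a dict with "pixels" (480x640x3 uint8, red, green, blue), "depth" (480x640 float32, m along the optical axis (not along the pixel's ray), 0 where there is no reading), "K" (3x3 intrinsics, pixels), "T" (4x4, takes a point from camera to world coordinates). Camera axes: x right, y up, looking along -z (the intrinsics and any distortion apply to the point x, -y, -z); pixel columns grow to the right and rows downward; lengths in m; the calibration is good to about 2 mm. A picture is of the moment at which its call begins.
- finish_job(): hands the job in, once; it reports no verdict.
The state is a dict: "t": time; "joint_pos": joint angles; "joint_vel": joint speeds; "joint_efforts": joint torques, N m; "tool_pos": TCP position; "orientation": TCP orientation; "contact_force": force on the tool from outside, world axes, zero at the start; "torque": the same for the moment, N m; "finger_gap": finger opening in m.
Only numpy, scipy, OpenCV 4.12 (cv2) and the standard library are available. Lean on these libraries where they do the work, as an engineer would, in place of code of your own. Each camera call takes 0.05 s, during which the arm holds its last target. There are 200 camera calls.

TASK

The oblong heat-spreader plate lies pads-down on the blue bench mat. Turn it over with the turning ramp: carry it over the ramp, held level with its long side square across the ramp's top edge and only one short end overlapping that edge, and let it drop from about a finger's length above, so that it strikes the edge, flips in the fall and comes to rest flat in the catch tray with its pads up. Turn it by the drop alone, never with the fingers, do not touch it after the drop, and leave the square plate and the round plate where they lie.

Things in the scene. Friction and masses are not known exactly. Their poses are not given: they have to be found in the camera images.
- plate_center (a point): Centre (half-way up) of the only oblong plate: bare aluminium, 72 mm long (x axis), 42 mm wide (y axis), 8 mm thick, about 65 g, four small dark screw holes. It lies pads-down on the 2 mm thick mat, so its centre is 6 mm above the table. z axis up at the start, down once turned over; the pads (three thin grey strips) are on the underside. The same end for end. Grip across the 42 mm.
- ramp_edge (a point): Middle of the top of the ramp's level rolled edge, 120 mm long, 130 mm above the table; fixed. x: level, square to the edge, out over the catch tray (floor 6 mm up, walls 28 mm, 156 mm long in x, 81 mm to each side); y along the edge. The plate flips if let go level and still, length along x, its centre 23 mm (17 to 29) out in x, its underside 60 mm (45 to 75) above the edge.
- square_center (a point): Centre of a square aluminium plate, 50 by 50 by 8 mm, lying loose on the mat: a bystander, leave it.
- disc_center (a point): Centre of a round aluminium plate, 52 mm across and 8 mm thick, lying loose on the mat: a bystander, leave it.
Mind the look-alikes: they are no part of the job. Leave any green or turquoise look-alike of the part that bears plate_center alone.

How it is judged (in metres and radians):
On the way, in this order (a step that is already met when the one before it is completed fails the run):
1. the plate is held level above the ramp's edge (z of plate_center in the frame of ramp_edge above 0.02 m and horizontal distance between plate_center and ramp_edge below 0.05 m and angle between plate_center's own z axis and vertical below 0.3 rad and contact force between the fingers and plate above 0.5 N), for 0.1 s.
2. the plate, let go, tips over in the fall beside the ramp's edge (contact force between the fingers and plate below 0.1 N and angle between plate_center's own z axis and vertical above 0.2 rad and z of plate_center in the frame of ramp_edge above -0.105 m and horizontal distance between plate_center and ramp_edge below 0.08 m).
At the end, for the whole second after the job is handed in: The oblong plate lies at rest, let go, pads up and flat to within 10 degrees on the floor of the catch tray (centre less than 16 mm above the table) (angle between plate_center's own z axis and vertical above 2.967 rad and x of plate_center in the frame of ramp_edge between -0.08 and 0.15 m and y of plate_center in the frame of ramp_edge between -0.08 and 0.08 m and height (world z) of plate_center below 0.016 m and linear speed of plate below 0.02 m/s); the robot touches nothing.
It fails at once if the fingers touch the plate when it is tipped by more than 57 degrees or turned over (contact force between the fingers and plate above 0.3 N and angle between plate_center's own z axis and vertical above 1 rad).
It fails at once if the square plate is shifted by more than 15 mm (distance of square_center from where it was at the start of the episode above 0.015 m).
It fails at once if the round plate is shifted by more than 15 mm (distance of disc_center from where it was at the start of the episode above 0.015 m).
It also fails if it takes over 38 s, if anything falls off the work surface, if the arm or the gripper's body presses on something with over 40 N, if the wrist force passes 120 N, or if a joint passes its speed limit or range.

## Working session

There is one attempt and no reset: what is moved stays moved. The work goes in short steps, Python scripts to look and compute and a tool call to move; the robot and the scene stay as the last step left them, time stands still between calls to the robot, and variables do not carry over. Pictures are saved under pics/ and viewed, about 8 in all and at most 12, crops included, and the job is handed in when it is done.

Besides the shell and the picture viewer there is one more tool, called by a JSON object that holds its "op" and its "data", one argument or row to a line. arm_command: Moves the arm, as the interface text tells. Its arguments: {"type":"object","properties":{"motion":{"type":"array","items":{"type":"array","items":{"type":"array","items":{"type":"number","minimum":-1,"maximum":1}}}},"grip":{"type":"number"}},"required":["motion"]}

```bash
mkdir -p pics
cat > h.py <<'E'
import numpy as np, cv2
from workcell import env, imaging
def grab(n):
    f=imaging.grab_frame(n); return f
def pts(f):
    K=np.array(f["K"]);T=np.array(f["T"]);d=f["depth"]
    v,u=np.mgrid[:480,:640]
    c=np.stack([(u-K[0,2])/K[0,0]*d,-(v-K[1,2])/K[1,1]*d,-d],-1)
    return c@T[:3,:3].T+T[:3,3]
def ray(f,u,v,z):
    K=np.array(f["K"]);T=np.array(f["T"])
    r=T[:3,:3]@np.array([(u-K[0,2])/K[0,0],-(v-K[1,2])/K[1,1],-1]);o=T[:3,3]
    return o+r*(z-o[2])/r[2]
E
python3 - <<'E'
from h import *
print(env.observe())
for n in("top","side"):
    f=grab(n);print(n,f.keys(),f["K"],f["T"]);cv2.imwrite(f"pics/{n}1.png",f["pixels"][:,:,::-1]);np.savez(f"{n}1.npz",**f)
E
```

```text
{'t': 0.0, 'joint_pos': array([ 6.92475217e+01,  2.02607359e+01,  9.36304687e+01,  2.29193674e-05,
        6.61881890e+01, -1.37555298e-01]), 'joint_vel': array([-0.06107899,  0.00252828,  0.03263134,  0.00950344,  0.00133294,
        0.02841266]), 'joint_efforts': array([ 3.14255667e-03, -6.05261207e+01, -3.42078602e+01,  9.15475857e-05,
        9.22510866e-03, -5.87787167e-05]), 'tool_pos': array([0.21988005, 0.58452138, 0.23057037]), 'orientation': array([-1.79920607e+02, -2.11562697e-04,  1.59385068e+02]), 'contact_force': array([ 0.32427635, -0.34086121, -0.14286833]), 'torque': array([-0.01050479,  0.00878856,  0.05642258]), 'finger_gap': 0.08528097654635752}
top dict_keys(['pixels', 'depth', 'K', 'T']) [[470.68745329   0.         324.12175526]
 [  0.         470.68745329 241.05749843]
 [  0.           0.           1.        ]] [[-0.01344812  0.99829949 -0.05672104  0.46738603]
 [-0.99984679 -0.01406128 -0.01042491  0.05522573]
 [-0.01120476  0.05657215  0.99833564  0.92388383]
 [ 0.          0.          0.          1.        ]]
side dict_keys(['pixels', 'depth', 'K', 'T']) [[585.52767098   0.         309.90820201]
 [  0.         585.52767098 240.61496733]
 [  0.           0.           1.        ]] [[-0.99368531  0.07541898 -0.08307513  0.45521398]
 [-0.11113242 -0.55951573  0.82133534  0.90786296]
 [ 0.01546243  0.8253812   0.56436405  0.68635247]
 [ 0.          0.          0.          1.        ]]
```

View pics/top1.png

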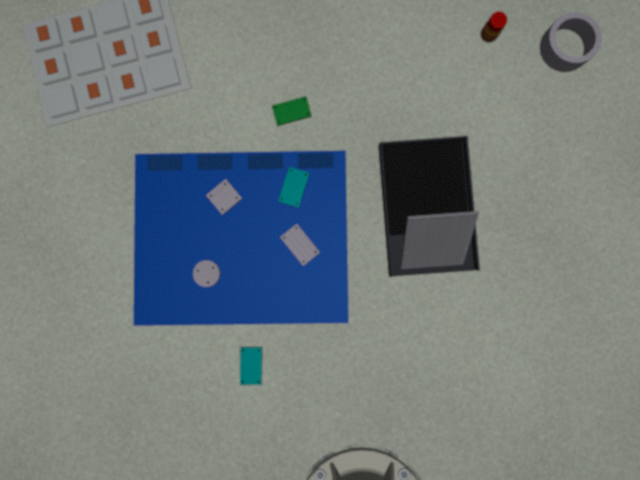

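View pics/side1.png

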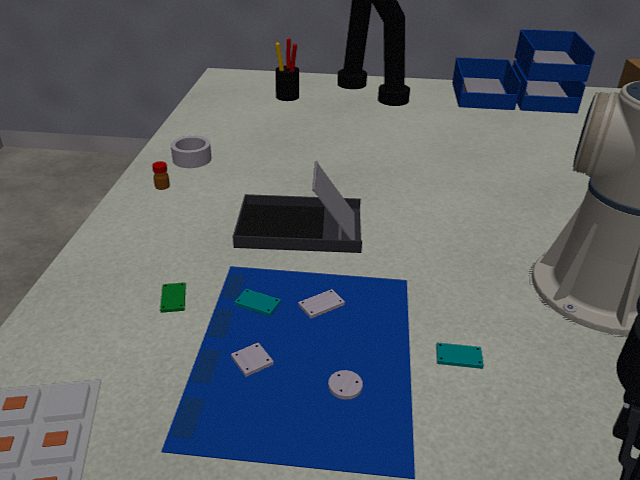

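Candidates (top view) for the oblong plate:
- Bare oblong (300,245).
- Turquoise oblongs (294,187) and (251,366), and a green one (292,110).
- Square (224,197) and disc (206,274).

I choose the bare one at (300,245), which is at (321,303) in the side view. The ramp's upper edge is about (405–477, 214) in the top view.

Run:
```python
from h import *
for n,(pu,pv) in (("top",(300,245)),("side",(321,303))):
    f=dict(np.load(f"{n}1.npz")); im=f["pixels"].astype(int); 
    hsv=cv2.cvtColor(f["pixels"],cv2.COLOR_RGB2HSV)
    m=((hsv[...,1]<90)&(hsv[...,2]>90)).astype(np.uint8)
    k,lab,st,ce=cv2.connectedComponentsWithStats(m)
    l=lab[pv,pu]; print(n,st[l],ce[l])
    c=max(cv2.findContours((lab==l).astype(np.uint8),0,2)[0],key=cv2.contourArea)[:,0]
    w=np.array([ray(f,u,v,0.010)[:2] for u,v in c])
    r=cv2.minAreaRect((w*1000).astype(np.float32)); print(r, cv2.boxPoints(r))
    P=pts(f)
    print("depth z plate",P[pv,pu])
    Q=P.reshape(-1,3); s=(Q[:,2]>0.035)&(Q[:,2]<0.16)&(Q[:,0]>.3)&(Q[:,0]<.75)&(Q[:,1]<0.05)&(Q[:,1]>-.4)&(f["depth"].ravel()>0)
    R=Q[s];print(s.sum(),R.min(0),R.max(0))
    t=R[R[:,2]>0.118]
    if len(t)>5:
        q=np.polyfit(t[:,1],t[:,0],1);print("edge fit x=ay+b",q,np.degrees(np.arctan(q[0])),t.mean(0),t[:,1].min(),t[:,1].max(), t[:,2].max())
    # tray dark
    z=im.max(2)
cv2.imwrite("pics/c.png",np.hstack([cv2.resize(np.load("top1.npz")["pixels"][200:290,260:350,::-1],(400,400)),cv2.resize(np.load("top1.npz")["pixels"][130:285,370:490,::-1],(310,400))]))
```

```text
top [281 224  38  42 826] [299.52663438 244.32687651]
((513.7324829101562, 112.70897674560547), (73.0042495727539, 43.12248992919922), 38.46533203125) [[471.7399  106.88528]
 [498.56387  73.12103]
 [555.7251  118.53268]
 [528.9011  152.29692]]
depth z plate [0.5123054  0.11180743 0.00968321]
2814 [ 0.48358397 -0.20293583  0.03508949] [ 0.55850817 -0.07883188  0.13425099]
edge fit x=ay+b [-0.0589638   0.54208259] -3.374469891677902 [ 0.55026467 -0.13876445  0.12588717] -0.1991813089445853 -0.07883188100030838 0.13425099416575015
side [298 289  47  29 680] [321.53676471 302.48529412]
((512.6399536132812, 114.79370880126953), (74.75120544433594, 47.97148132324219), 38.276695251464844) [[468.44083 110.47052]
 [498.15726  72.81154]
 [556.8391  119.1169 ]
 [527.1227  156.77588]]
depth z plate [0.5135736  0.11490979 0.00947864]
1093 [ 0.48433194 -0.20734962  0.03501816] [ 0.56116593 -0.07515723  0.13314306]
edge fit x=ay+b [-0.05899777  0.54348186] -3.3764094664299757 [ 0.55133113 -0.13304342  0.12627084] -0.2012691562416813 -0.07541947668539217 0.13314306045655255
```

View pics/c.png

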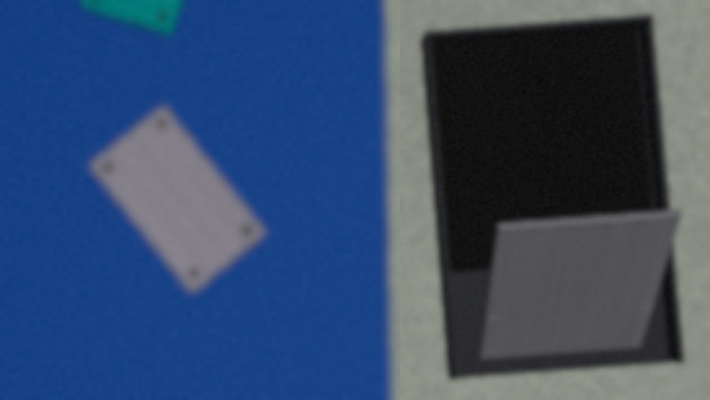

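```bash
cat >> h.py <<'E'
from scipy.spatial.transform import Rotation as Ro
def plan(p,yaw):
    s=env.observe(); R=Ro.from_euler('xyz',s["orientation"],degrees=True)
    d=R.inv().apply(np.array(p)-s["tool_pos"]); dy=-((yaw-s["orientation"][2]+180)%360-180)
    print("t",s["t"],"tcp",s["tool_pos"].round(4),s["orientation"].round(2),"gap",s["finger_gap"],"F",s["contact_force"].round(2))
    print("move",(d/0.3).round(4),"turn",round(dy/90,4),"mm",(d*1000).round(1))
E
python3 - <<'E'
from h import *
plan((.5135,.1127,.10),38.5)
a=np.radians(3.4); X=np.array([np.cos(a),np.sin(a)]);Y=np.array([-X[1],X[0]])
for n in("top","side"):
    f=dict(np.load(f"{n}1.npz"));Q=pts(f).reshape(-1,3)
    e=np.c_[Q[:,:2]@X,Q[:,:2]@Y,Q[:,2]]
    s=(abs(Q[:,0]-.53)<.06)&(abs(Q[:,1]+.139)<.09)
    for lo in(.10,.11,.12,.126,.128,.13):
        t=e[s&(e[:,2]>lo)&(e[:,2]<lo+(.01 if lo<.126 else .002))]
        if len(t):print(n,lo,len(t),t.mean(0).round(4),np.percentile(t[:,0],[5,95]).round(4),t[:,1].min().round(4),t[:,1].max().round(4))
    s=(abs(Q[:,1]+.14)<.15)&(Q[:,0]>.4)&(Q[:,0]<.8)&(e[:,2]>.02)&(e[:,2]<.034)
    t=e[s];print("tray",t.min(0),t.max(0),np.percentile(t,[1,99],axis=0))
E
```

```text
t 0.1 tcp [0.2199 0.5846 0.2306] [-179.93   -0.    159.38] gap 0.0852701873007837 F [-1.07 -1.15  0.83]
move [-1.4699 -1.1271  0.4368] turn 1.3431 mm [-441.  -338.1  131. ]
top 0.1 304 [ 0.5266 -0.1704  0.105 ] [0.5229 0.5303] -0.2313 -0.1109
top 0.11 327 [ 0.5338 -0.1712  0.1151] [0.5299 0.5375] -0.2311 -0.111
top 0.12 330 [ 0.5412 -0.1716  0.1258] [0.5372 0.5464] -0.2318 -0.1115
top 0.126 46 [ 0.5425 -0.1705  0.1272] [0.5401 0.5466] -0.2289 -0.1117
top 0.128 124 [ 0.5437 -0.172   0.1291] [0.5411 0.5465] -0.2318 -0.1115
top 0.13 75 [ 0.5439 -0.169   0.1308] [0.5419 0.5459] -0.2294 -0.1114
tray [ 0.44389578 -0.2569939   0.02000748] [ 0.70456961 -0.0860665   0.03393837] [[ 0.44833127 -0.25641344  0.02028217]
 [ 0.70358648 -0.08627633  0.03347714]]
side 0.1 107 [ 0.5275 -0.1663  0.105 ] [0.5243 0.5311] -0.2303 -0.1065
side 0.11 114 [ 0.5345 -0.1618  0.1149] [0.5307 0.5381] -0.2309 -0.1087
side 0.12 108 [ 0.5419 -0.1671  0.1252] [0.538 0.548] -0.2339 -0.1078
side 0.126 16 [ 0.5428 -0.1502  0.127 ] [0.5417 0.5457] -0.2231 -0.1098
side 0.128 29 [ 0.5454 -0.173   0.1293] [0.5427 0.5487] -0.2301 -0.1078
side 0.13 44 [ 0.5458 -0.1649  0.1309] [0.5433 0.5482] -0.2298 -0.1103
tray [ 0.44609323 -0.26011143  0.0200147 ] [ 0.70570232 -0.08079647  0.03380914] [[ 0.44881698 -0.25821012  0.02015004]
 [ 0.70516116 -0.08269065  0.03254836]]
```

{"op": "arm_command", "data": {
  "motion": [
    [[-0.15,-0.12,0.04,0.11],[-0.3,-0.23,0.09,0.22],[-0.45,-0.345,0.13,0.33],[-0.6,-0.46,0.18,0.44],[-0.74,-0.565,0.22,0.55],[-0.74,-0.565,0.22,0.66],[-0.74,-0.565,0.22,0.7],[-0.74,-0.565,0.22,0.7]]
  ],
  "grip": 0.62
}}

```text
t: 1.1
tool_pos: [0.3681, 0.3479, 0.1651]
orientation: [-180.0, 0.0, 96.4]
contact_force: [-0.1, -0.0, -0.7]
finger_gap: 0.053
```

```bash
python3 -c "
from h import *
plan((.5135,.1127,.10),38.5)"
```

```text
t 1.1 tcp [0.3681 0.3479 0.1651] [-1.7998e+02  2.0000e-02  9.6390e+01] gap 0.052960273474941214 F [-0.14 -0.05 -0.66]
move [-0.8329  0.3944  0.217 ] turn 0.6432 mm [-249.9  118.3   65.1]
```

{"op": "arm_command", "data": {
  "motion": [
    [[-0.16,0.08,0.04,0.11],[-0.33,0.16,0.08,0.22],[-0.5,0.24,0.13,0.33],[-0.67,0.32,0.17,0.44],[-0.833,0.394,0.217,0.55],[-0.833,0.394,0.217,0.643],[-0.833,0.394,0.217,0.643],[-0.833,0.394,0.217,0.643]]
  ]
}}

```text
t: 2.1
tool_pos: [0.5132, 0.1135, 0.1003]
orientation: [-180.0, -0.0, 38.8]
contact_force: [0.8, -0.7, -0.2]
finger_gap: 0.0528
```

```bash
python3 -c "
from h import *
plan((.5135,.1127,.03),38.5)
f=grab('side');a=f['pixels'][160:350,220:420,::-1]
g=grab('top');b=g['pixels'][150:340,210:410,::-1]
cv2.imwrite('pics/d.png',np.hstack([cv2.resize(a,(400,380)),cv2.resize(b,(400,380))]))"
```

```text
t 2.1 tcp [0.5132 0.1135 0.1003] [-180.     -0.     38.79] gap 0.05281061845510777 F [ 0.81 -0.72 -0.18]
move [-0.0009  0.0027  0.2342] turn 0.0032 mm [-0.3  0.8 70.3]
```

View pics/d.png

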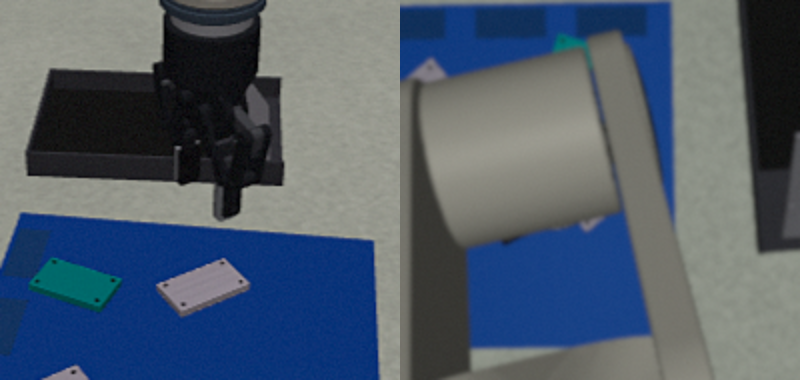

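The arm is poised above the bare plate: fingers at about (225,210) and the plate at (203,287) in the left crop. I descend next.

{"op": "arm_command", "data": {
  "motion": [
    [[-0.001,0.0027,0.1,0.003],[-0.001,0.0027,0.2,0.003],[-0.001,0.0027,0.28,0.003],[-0.001,0.0027,0.3,0.003],[-0.001,0.0027,0.3067,0.003],[-0.001,0.0027,0.3067,0.003]]
  ]
}}

```text
t: 2.95
tool_pos: [0.5142, 0.1124, 0.0089]
orientation: [180.0, -0.1, 38.3]
contact_force: [0.3, 0.1, 0.5]
finger_gap: 0.0529
```

```bash
python3 -c "
from h import *
plan((.5135,.1127,.004),38.5)
f=grab('side');a=f['pixels'][240:340,260:380,::-1]
cv2.imwrite('pics/e.png',cv2.resize(a,(720,600),interpolation=2))"
```

```text
t 2.95 tcp [0.5142 0.1124 0.0089] [ 1.7997e+02 -6.0000e-02  3.8280e+01] gap 0.05289931596873421 F [0.33 0.13 0.53]
move [-0.0014 -0.0022  0.0165] turn -0.0024 mm [-0.4 -0.7  4.9]
```

View pics/e.png

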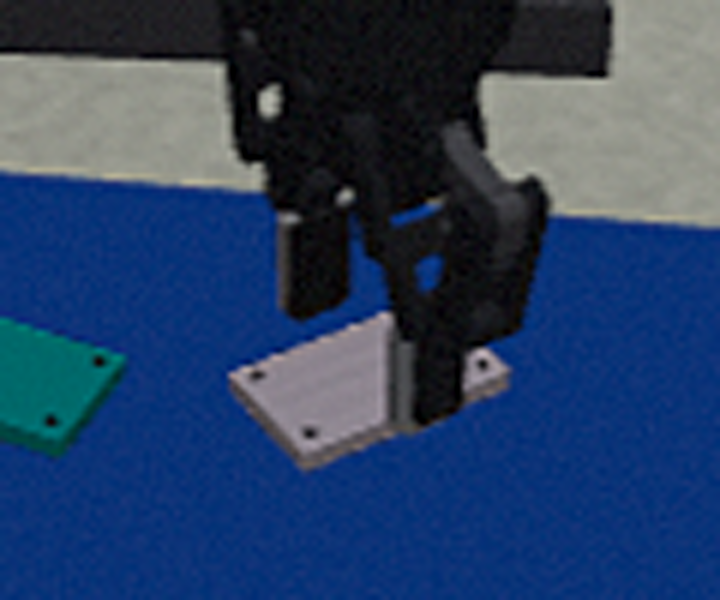

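The fingers straddle the plate: near finger's foot at about (425,420), plate's near edge midpoint about (407,420). I go lower, feeling for the mat.

{"op": "arm_command", "data": {
  "motion": [
    [[0,0,0.008,0],[0,0,0.016,0],[0,0,0.0167,0],[0,0,0.0167,0]]
  ]
}}

```text
t: 3.5
tool_pos: [0.5137, 0.1121, 0.0031]
orientation: [-180.0, 0.0, 38.2]
contact_force: [-0.3, -0.7, -0.3]
finger_gap: 0.0528
```

{"op": "arm_command", "data": {
  "motion": [
    [[0,0,0.003,0],[0,0,0.005,0],[0,0,0.005,0]]
  ]
}}

```text
t: 3.88
tool_pos: [0.5137, 0.1121, 0.0016]
orientation: [-180.0, 0.0, 38.2]
contact_force: [-0.2, -0.2, -0.5]
finger_gap: 0.0529
```

{"op": "arm_command", "data": {
  "motion": [
    [[0,0,0,0],[0,0,0,0],[0,0,0,0],[0,0,0,0],[0,0,0,0]]
  ],
  "grip": 0
}}

```text
t: 4.5
tool_pos: [0.5137, 0.1122, 0.0021]
orientation: [180.0, -0.0, 38.2]
contact_force: [-1.8, -0.3, 5.5]
finger_gap: 0.0398
```

{"op": "arm_command", "data": {
  "motion": [
    [[0,0,-0.04,0],[0,0,-0.14,0],[0,0,-0.28,0],[0,0,-0.42,0],[0,0,-0.55,0],[0,0,-0.61,0],[0,0,-0.63,0],[0,0,-0.63,0]]
  ]
}}

```text
t: 5.5
tool_pos: [0.5135, 0.1121, 0.1907]
orientation: [180.0, -0.0, 38.2]
contact_force: [0.1, -1.1, -0.5]
finger_gap: 0.0399
```

```bash
python3 -c "
from h import *
plan((.5771,-.1370,.190),3.4)
f=grab('side');a=f['pixels'][120:270,230:410,::-1]
cv2.imwrite('pics/g.png',cv2.resize(a,(720,600),interpolation=2))"
```

```text
t 5.5 tcp [0.5135 0.1121 0.1907] [ 1.800e+02 -1.000e-02  3.825e+01] gap 0.03986934341131859 F [ 0.12 -1.06 -0.52]
move [-0.3476  0.7833  0.0023] turn 0.3872 mm [-104.3  235.     0.7]
```

View pics/g.png

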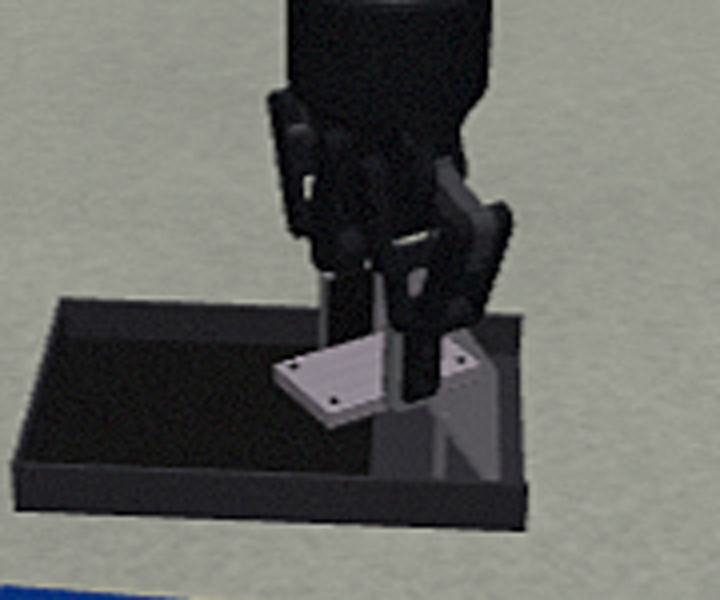

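The plate is held level (centre at about (378,380)). I carry it over the edge.

{"op": "arm_command", "data": {
  "motion": [
    [[-0.03,0.07,0,0.04],[-0.09,0.2,0,0.1],[-0.155,0.35,0,0.17],[-0.22,0.5,0,0.25],[-0.285,0.64,0,0.32],[-0.325,0.735,0,0.365],[-0.345,0.775,0.002,0.387],[-0.348,0.783,0.002,0.387],[-0.348,0.783,0.002,0.387],[-0.348,0.783,0.002,0.387]]
  ]
}}

```text
t: 6.8
tool_pos: [0.5769, -0.1359, 0.19]
orientation: [-180.0, 0.0, 3.5]
contact_force: [0.8, 0.5, -1.1]
finger_gap: 0.0398
```

Run:
```python
from h import *
plan((.5771,-.1370,.190),3.4)
a=np.radians(3.4); X=np.array([np.cos(a),np.sin(a)]);Y=np.array([-X[1],X[0]])
o=[]
for n,(r,c) in(("side",(60,210)),("top",(150,370))):
    f=grab(n);np.savez(f"{n}2.npz",**f)
    P=pts(f);hsv=cv2.cvtColor(f["pixels"],cv2.COLOR_RGB2HSV)
    s=(P[...,2]>.175)&(P[...,2]<.215)&(abs(P[...,0]-.577)<.08)&(abs(P[...,1]+.137)<.06)&(f["pixels"].min(2)>85)
    Q=P[s]; 
    if len(Q)>20:
        e=Q[:,:2]@np.c_[X,Y]; print(n,len(Q),"x-ext",np.percentile(e[:,0],[.5,99.5])-.545,"y",np.percentile(e[:,1],[.5,99.5])+.1712,"z",np.percentile(Q[:,2],[5,50,95]))
        t=Q[Q[:,2]>.185];A=np.c_[t[:,:2]-t[:,:2].mean(0),np.ones(len(t))];print("tilt fit",np.linalg.lstsq(A,t[:,2],rcond=None)[0])
        m=cv2.minAreaRect((Q[:,:2]*1000).astype(np.float32));print(m)
    o.append(cv2.resize(f["pixels"][r:r+160,c:c+160,::-1],(400,400),interpolation=2))
cv2.imwrite("pics/i.png",np.hstack(o))
```

```text
t 6.8 tcp [ 0.5769 -0.1359  0.19  ] [-1.7999e+02  1.0000e-02  3.5100e+00] gap 0.03975514723641051 F [ 0.77  0.46 -1.12]
move [0.0004 0.0036 0.0002] turn 0.0012 mm [0.1 1.1 0. ]
side 303 x-ext [-0.01154495  0.05974546] y [-0.02102114  0.02831364] z [0.19265526 0.19901166 0.20097795]
tilt fit [ 0.00680731 -0.03872397  0.19863666]
((578.1002197265625, -132.1703643798828), (71.65744018554688, 52.42465591430664), 3.036107063293457)
top 460 x-ext [-0.01327976  0.05826294] y [-0.01271261  0.02231846] z [0.1956687  0.19820444 0.20043591]
tilt fit [ 0.00285337 -0.00691728  0.19812377]
((576.43603515625, -131.75099182128906), (72.00994873046875, 36.209381103515625), 4.213167190551758)
```

View pics/i.png

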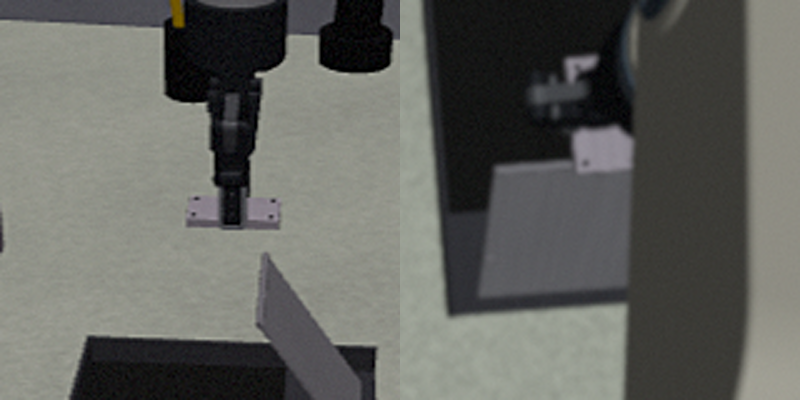

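The plate is level and square over the edge, as seen at (233,212) on the left. Its centre measures 22.5–24 mm out, top face z 0.198. I let go.

{"op": "arm_command", "data": {
  "motion": [
    [[0,0,0,0],[0,0,0,0],[0,0,0,0],[0,0,0,0],[0,0,0,0],[0,0,0,0],[0,0,0,0],[0,0,0,0]]
  ],
  "grip": 1
}}

```text
t: 7.9
tool_pos: [0.5771, -0.1369, 0.1901]
orientation: [180.0, -0.0, 3.4]
contact_force: [-0.2, -0.1, -0.3]
finger_gap: 0.0854
```

{"op": "arm_command", "data": {
  "motion": [
    [[0,0,-0.1,0],[0,0,-0.2,0],[0,0.15,-0.3,0],[0,0.3,-0.3,0],[0,0.45,-0.3,0],[0,0.6,-0.3,0],[0,0.6,-0.3,0],[0,0.6,-0.3,0]]
  ]
}}

```text
t: 8.9
tool_pos: [0.5876, -0.3162, 0.2798]
orientation: [-180.0, 0.0, 3.4]
contact_force: [-0.4, 0.8, 0.7]
finger_gap: 0.0854
```

Run:
```python
from h import *
plan((.5771,-.1370,.190),3.4)
o=[]
for n,(r,c,h) in(("side",(160,220,160)),("top",(130,360,160))):
    f=grab(n);P=pts(f);mn=f["pixels"].min(2)
    s=(P[...,2]<.03)&(P[...,0]>.54)&(P[...,0]<.69)&(P[...,1]>-.2)&(P[...,1]<-.07)&(mn>70)
    Q=P[s];print(n,len(Q))
    if len(Q)>20:print(cv2.minAreaRect((Q[:,:2]*1000).astype(np.float32)),"z",np.percentile(Q[:,2],[5,50,95]))
    o.append(cv2.resize(f["pixels"][r:r+h,c:c+h,::-1],(400,400),interpolation=2))
cv2.imwrite("pics/j.png",np.hstack(o))
```

```text
t 8.9 tcp [ 0.5876 -0.3162  0.2798] [-1.7996e+02  3.0000e-02  3.3900e+00] gap 0.0853798265336972 F [-0.41  0.77  0.69]
move [ 5.000e-04 -5.981e-01  2.996e-01] turn -0.0002 mm [ 1.000e-01 -1.794e+02  8.990e+01]
side 402
((587.5978393554688, -140.03550720214844), (72.51012420654297, 58.552093505859375), 0.9021754860877991) z [0.00861395 0.01488775 0.01739974]
top 664
((596.4948120117188, -144.55889892578125), (58.46730041503906, 84.37713623046875), 2.253448724746704) z [0.00763924 0.01420816 0.01703465]
```

View pics/j.png

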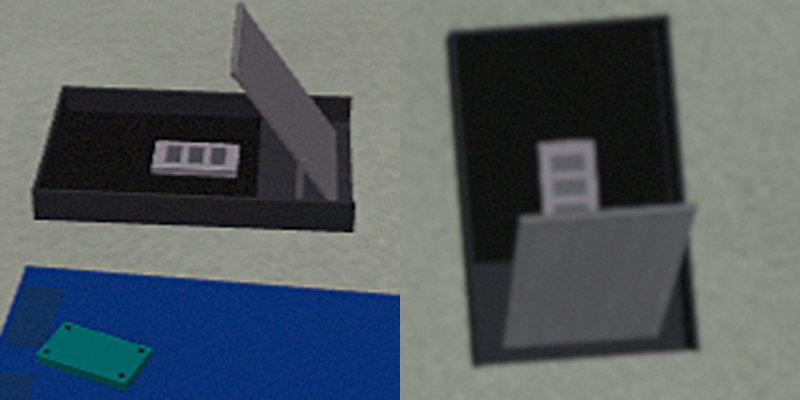

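The plate lies flat in the tray with its three pads up, at (195,157) in the left crop, and the arm is clear.

```bash
python3 -c "
from workcell import finish_job
print(finish_job())"
```

```text
the job is handed in; nothing more can be done
None
```

The oblong plate is turned over: it lies flat in the catch tray with its three pads up, and the job is handed in. The hand-in gives no verdict.

- **Drop:** I gripped the bare plate across its 42 mm and carried it level over the ramp. I released it with its centre about 23 mm out and its underside about 60 mm above the edge. It flipped in the fall and was not touched afterwards.
- **Last checks:** The side and top pictures show the pads up, with the plate's upper face at about z 0.014–0.015 m, so its centre is near 0.010 m. The robot had moved clear, with negligible wrist force, at about 9 s.
- **Less certain:**
  - The automatic footprint in the last pictures was smeared by parts of the tray and ramp, so I judged "flat, pads up" from the pictures and the depth.
  - I did not re-measure the square and round plates. The gripper never went near them.

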